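Seat the reference disc in the colour-measuring dock

TASK

Put the smaller of the two knobbed white reference discs into the round recess of the grey colour-measuring dock. It only goes in tilted: slip its edge under the steel tongue first, with the disc clearly tipped down towards the tongue, then level it until it lies flat on the bottom of the recess, knob up, and let go. Leave the larger disc where it is.

Things in the scene. Friction and masses are not known exactly. Their poses are not given: they have to be found in the camera images.
- small_disc_knob (a point): the smaller disc: flat white round plate, 64 mm diameter, 6 mm thick, about 0.09 kg, with an upright round black knob (18 mm diameter, 40 mm tall) in the middle of its top, to grip it by; lies on the table. The point is on the knob's axis, half-way up the knob, 26 mm above the disc's underside; z points up along the knob. Its yaw does not matter.
- large_disc_knob (a point): the larger disc, same form and knob, but 88 mm diameter: too large for the recess, to be left alone. The point is again half-way up the knob, 26 mm above the disc's underside.
- dock_seat (a point): centre of the recess bottom, 12 mm above the table, in the dock: a fixed grey block, 132 mm (x) by 112 mm (y). Axes: z up, -x towards the tongue (roughly towards the robot). The recess is round, 74 mm diameter, 14 mm deep to the block's top. The disc rests on its flat ring-shaped ledge; inside that is a 50 mm bore, 6 mm deeper, with a dark window.
- dock_tongue (a point): middle of the free edge of the flat steel tongue, at its underside, 16 mm above the recess bottom and 24 mm to -x from the recess centre; same axes. The tongue is fixed, 40 mm wide (y), 3 mm thick, and covers the -x side of the recess, so the disc cannot drop in level: its -x edge goes under the tongue with the disc tipped about 20 degrees, knob leaning to -x.
There are look-alikes about, which are no part of the job. Leave any purple or red look-alike of the part that bears small_disc_knob alone.

How it is judged:
By the outcome, as a careful person would: the job done as asked, in the order asked, and still so for the second after the job is handed in, with the robot touching nothing.
It also fails if it takes over 42 s, if anything falls off the work surface, if the arm or the gripper's body presses on something with over 40 N, if the wrist force passes 120 N, or if a joint passes its speed limit or range.

ROBOT

A 6-joint arm with a two-finger parallel gripper is mounted at the origin on a cart in front of the work surface, level with it; the furniture and walls round the work are solid. World frame = base frame: x ahead of the robot, y to its left, z up, the work surface at z = 0. Lengths are in mm, angles in degrees, forces in N, time in s.
With the tool pointing down it reaches from about 300 to 850 mm from the base axis. Payload 4.2 kg.
Tool frame: the origin (TCP) lies on the mounting face of the last link; the fingertips stand 191 mm ahead of it and the grasp point (between the pads) lies 172 mm ahead of it; z points along the fingers, y is the direction in which the jaws open and shut (so a half turn about z gives the same grasp; the last joint's range is limited). The gripper opens to 91 mm and grips with 3 to 60 N. Pads are 32 mm wide; open, the fingers measure 118 mm over their backs; the gripper's body (76 mm by 178 mm) begins 60 mm behind the grasp point.
Start: joints at [64.343, 18.312, 89.639, -0, 72.044, -1.146], TCP at [238.547, 523.181, 404.776] pointing down, gripper open.
Joint ranges: [-177.97, 177.97], [-48.28, 115.42], [12.27, 149.76], [-77.06, 257.06], [2.81, 150.46], [-146.56, 146.56]. Speed limits (degrees/s): [147.25, 147.25, 180, 180, 180, 180].

INTERFACE

Orientations are given as [roll, pitch, yaw] about the fixed x, y, z axes, in that order (R = Rz(yaw) Ry(pitch) Rx(roll)).
In Python, from workcell import env gives the robot as it stands.
- The arm moves only by the shell command python3 -m handwheel 'ROWS' [FORCE]. ROWS is JSON, a list of rows, each an object with "gripper": the opening in per cent of the stroke, from 0 (shut) to 100 (fully open); "travel": the shift along the tool's x, y, z in m, a list of three; "twist": the turn about the tool's z in rad. In form: [{"gripper": gripper, "travel": [x, y, z], "twist": twist}, ...]. A call has 1 to 5 rows; each row shifts and turns the commanded pose from where the row before left it, along the tool's axes as they then stand; what a row does not reach is not made up. A row lasts 1/12 s, in which the tool goes at most 41.7 mm and 7.16 degrees, less where a joint would pass 70% of its speed; a pose out of reach is approached as far as the arm can. A call with a gripper value outside its range is refused whole. The fingers move at their own pace and stop on an object; FORCE is the grip in N (left out, the last holds). Time passes only in rows, so rows that do not move let the fingers close. It gives the time, the measured TCP pose, the force and the opening at its end, in the units of the state.
- env.state(): the state, without advancing time (a new reading comes with each control period).
- env.grab_frame(name): name is "scene" or "top" or "wrist"; returns a dict with "frame" (420x560x3 uint8, red, green, blue), "intrinsics" (3x3 intrinsics, pixels), "extrinsics" (4x4, takes a point from camera to world coordinates). Camera axes: x right, y down, z forward; pixel columns grow to the right and rows downward; lengths in mm; the calibration is good to about 2 mm. A picture is of the moment at which its call begins. There is no depth.
- env.job_done(): hands the job in, once; it reports no verdict.
Trained networks look in the newest picture that a camera, given by its name, has taken for a name from the list of things; names that differ only in an ending like _2 or _b are one class to them, and where a whole thing is asked for, a point or a joint stands for the part that bears it (a point fixed in the world has none). Each returns a list of dicts, best first, with "confidence" (0 to 1); they miss things now and then, are a little off and sometimes report something else, mostly with a low value. They report only what shows in the picture. A call takes as long as a camera call. They do not tell look-alikes from the thing itself.
- env.trace(camera, thing): "pixels" (420x560 bool, what is visible of it) and "uv" ([column, row] in pixels, amid what is visible of it).
- env.pinpoint(camera, thing): "uv" ([column, row] in pixels: a listed point, or the origin of a listed thing).
The state is a dict: "time_s": time; "qpos": joint angles; "qvel": joint speeds; "effort": joint torques, N m; "ee_pos": TCP position; "ee_rot": TCP orientation; "force": force on the tool from outside, world axes, zero at the start; "torque": the same for the moment, N m; "gripper_width": finger opening in mm.
Only numpy, scipy, OpenCV 4.12 (cv2) and the standard library are available. Lean on these libraries where they do the work, as an engineer would, in place of code of your own. Each camera call takes 0.05 s, during which the arm holds its last target. There are 200 camera calls.

## Working session

There is one attempt and no reset: what is moved stays moved. The work goes in short steps, Python scripts to look and compute and a shell command to move; the robot and the scene stay as the last step left them, time stands still between calls to the robot, and variables do not carry over. Pictures are saved under pics/ and viewed, about 8 in all and at most 12, crops included, and the job is handed in when it is done.

```bash
mkdir -p pics; ls; cat > h.py <<'E'
import numpy as np, cv2
from workcell import env
from scipy.spatial.transform import Rotation as R
def grab(c,name=None):
    f=env.grab_frame(c)
    if name: cv2.imwrite('pics/'+name+'.png',f['frame'][:,:,::-1])
    return f
def ray(f,uv):
    K=np.array(f['intrinsics']);T=np.array(f['extrinsics'])
    d=T[:3,:3]@np.linalg.inv(K)@np.array([uv[0],uv[1],1.]);return T[:3,3],d/np.linalg.norm(d)
def tri(rs):
    A=sum(np.eye(3)-np.outer(d,d) for o,d in rs);b=sum((np.eye(3)-np.outer(d,d))@o for o,d in rs)
    return np.linalg.solve(A,b)
def proj(f,p):
    K=np.array(f['intrinsics']);T=np.array(f['extrinsics'])
    q=K@(T[:3,:3].T@(np.array(p)-T[:3,3]));return q[:2]/q[2]
def atz(r,z): o,d=r; return o+d*(z-o[2])/d[2]
E
python3 - <<'E'
from h import *
s=env.state();print(s['ee_pos'],s['ee_rot'],s['time_s'])
fs={}
for c in ['scene','top','wrist']:
    f=grab(c,c+'0');fs[c]=f
    print(c,np.array(f['extrinsics'])[:3,3].round(), f['intrinsics'][0][0])
    for t in ['small_disc_knob','large_disc_knob','dock_seat','dock_tongue']:
        print(t,[(np.round(x['uv'],1).tolist(),round(x['confidence'],2), atz(ray(f,x['uv']),{'s':26,'l':26}.get(t[0],12 if 'seat' in t else 28)).round(1).tolist()) for x in env.pinpoint(c,t)])
a=np.hstack([cv2.imread(f'pics/{c}0.png') for c in ['scene','top']]);cv2.imwrite('pics/st.png',cv2.resize(a,(800,300)))
print(env.state()['time_s'])
E
```

```text
pics
[238.47915496 523.02606242 403.91532145] [-1.79898944e+02 -1.28984728e-03  1.55490288e+02] 0.0
scene [ 187. -443.  592.] 424.6686881368737
small_disc_knob [([205.8, 168.7], 0.86, [440.5, 326.1, 26.0]), ([236.2, 224.3], 0.83, [419.2, 122.7, 26.0]), ([230.4, 190.5], 0.69, [454.8, 224.6, 26.0])]
large_disc_knob [([294.6, 164.6], 0.93, [624.3, 236.5, 26.0])]
dock_seat [([340.8, 248.6], 0.66, [565.0, -22.5, 12.0])]
dock_tongue [([333.8, 249.1], 0.59, [542.9, -28.7, 28.0])]
top [406. 131. 884.] 397.2705752440319
small_disc_knob [([241.1, 257.8], 0.67, [447.9, 226.1, 26.0]), ([192.1, 258.3], 0.67, [448.8, 332.6, 26.0]), ([290.3, 273.6], 0.56, [412.3, 120.9, 26.0])]
large_disc_knob [([229.9, 179.5], 0.59, [621.9, 250.2, 26.0])]
dock_seat [([356.4, 204.2], 0.88, [561.9, -29.3, 12.0])]
dock_tongue [([357.6, 212.9], 0.96, [539.9, -28.0, 28.0])]
wrist [171. 553. 385.] 357.17019176257406
small_disc_knob []
large_disc_knob []
dock_seat []
dock_tongue []
0.75
```

View pics/top0.png

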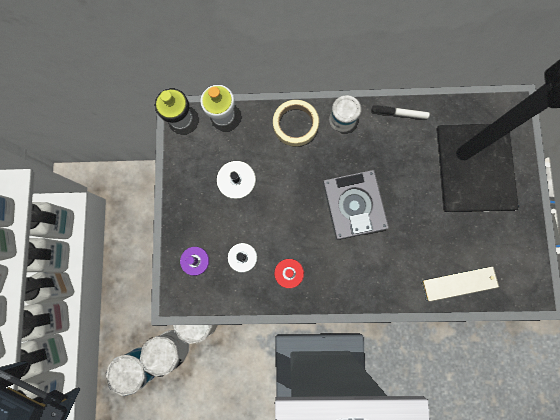

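View pics/scene0.png

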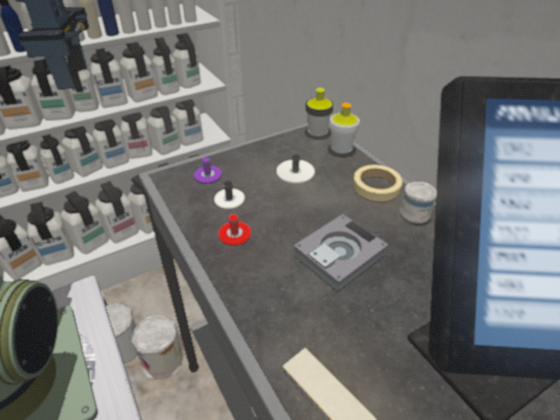

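The top view has the small white disc at (241,258), between the purple and red look-alikes. The large disc is at (235,179). The dock is at (356,204), yawed about +13°, with its tongue towards the robot. I'll move over the small disc and measure with the wrist camera.

```bash
for i in 1 2; do python3 -m handwheel '[{"gripper":100,"travel":[-0.0314,-0.0183,0.006],"twist":0},{"gripper":100,"travel":[-0.0314,-0.0183,0.006],"twist":0},{"gripper":100,"travel":[-0.0314,-0.0183,0.006],"twist":0},{"gripper":100,"travel":[-0.0314,-0.0183,0.006],"twist":0},{"gripper":100,"travel":[-0.0314,-0.0183,0.006],"twist":0}]' 10; done
python3 -m handwheel '[{"gripper":60,"travel":[0,0,0],"twist":0.12},{"gripper":60,"travel":[0,0,0],"twist":0.12},{"gripper":60,"travel":[0,0,0],"twist":0.12},{"gripper":60,"travel":[0,0,0],"twist":0.12}]' 10
cat > look.py <<'E'
from h import *
import sys,pickle
n=sys.argv[1]; f=grab('wrist',n)
s=env.state(); print(s['ee_pos'].round(1),s['ee_rot'].round(2),np.round(s['qpos'],1),s['time_s'],np.array(f['extrinsics']).round(3).tolist())
out={'f':f,'p':{}}
for t in sys.argv[2:]:
    r=env.pinpoint('wrist',t); z=12 if 'seat' in t else 28 if 'tong' in t else 26
    out['p'][t]=[(x['uv'],x['confidence']) for x in r]
    print(t,[(np.round(x['uv'],1).tolist(),round(x['confidence'],2),atz(ray(f,x['uv']),z).round(1).tolist()) for x in r])
pickle.dump(out,open(n+'.pkl','wb'))
E
python3 look.py w1 small_disc_knob
```

```text
time_s: 1.17
ee_pos: [344.0, 373.4, 374.7]
ee_rot: [180.0, 0.0, 155.5]
force: [1.4, 0.3, 0.4]
gripper_width: 91.4
time_s: 1.58
ee_pos: [449.1, 224.8, 344.7]
ee_rot: [180.0, 0.0, 155.5]
force: [-0.4, 0.4, -0.1]
gripper_width: 91.0
time_s: 1.92
ee_pos: [448.6, 226.0, 344.8]
ee_rot: [180.0, -0.0, 127.6]
force: [-0.7, 0.6, 0.9]
gripper_width: 67.7
[448.5 226.2 344.8] [ 1.7998e+02 -1.0000e-02  1.2740e+02] [ 25.4  14.6 104.3   0.   61.1 -12. ] 1.9667 [[0.792, 0.589, 0.16, 403.282], [0.611, -0.764, -0.207, 283.793], [0.0, 0.261, -0.965, 324.576], [0.0, 0.0, 0.0, 1.0]]
small_disc_knob [([277.8, 204.0], 0.87, [451.3, 225.2, 26.0]), ([355.6, 94.7], 0.67, [445.4, 334.1, 26.0])]
```

```bash
python3 -m handwheel '[{"gripper":60,"travel":[0,0,0.02],"twist":0.106},{"gripper":60,"travel":[0,0,0.02],"twist":0.106},{"gripper":60,"travel":[0,0,0.02],"twist":0.106},{"gripper":60,"travel":[0,0,0.02],"twist":0.106},{"gripper":60,"travel":[0,0,0],"twist":0}]' 10
python3 look.py w2 small_disc_knob
python3 - <<'E'
from h import *
import pickle
a,b=[pickle.load(open(n+'.pkl','rb')) for n in('w1','w2')]
r=[ray(x['f'],x['p']['small_disc_knob'][0][0]) for x in(a,b)]
print(tri(r))
E
```

```text
time_s: 2.43
ee_pos: [447.1, 225.9, 261.6]
ee_rot: [-179.6, 0.1, 103.8]
force: [0.7, -0.5, -1.0]
gripper_width: 54.8
[447.7 226.2 263.4] [-1.7976e+02  5.0000e-02  1.0397e+02] [ 25.5  19.8 110.5   0.   50.   11.5] 2.4833 [[0.971, 0.232, 0.056, 429.061], [0.239, -0.936, -0.257, 296.867], [-0.007, 0.263, -0.965, 241.32], [0.0, 0.0, 0.0, 1.0]]
small_disc_knob [([193.5, 355.3], 0.8, [411.1, 122.6, 26.0]), ([282.0, 235.7], 0.74, [449.8, 224.0, 26.0]), ([319.6, 57.5], 0.57, [444.5, 331.3, 26.0]), ([549.5, 277.9], 0.23, [627.0, 237.9, 26.0])]
[424.73772206 257.850578   192.91321877]
```

View pics/w2.png

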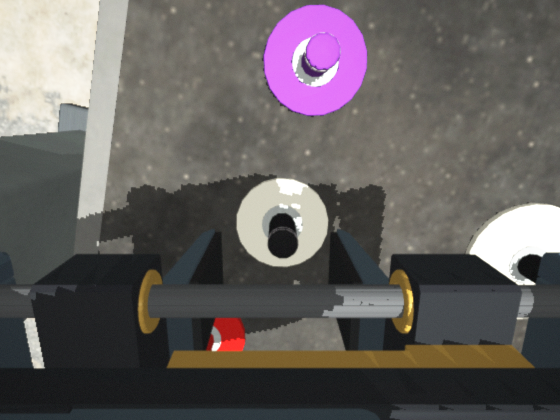

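The wrist view shows the white disc with its black knob at about (282,234), centred between the open fingers. The first detection was the red look-alike, so I'm redoing the triangulation with the right one.

```bash
python3 - <<'E'
from h import *
import pickle
a,b=[pickle.load(open(n+'.pkl','rb')) for n in('w1','w2')]
r=[ray(a['f'],a['p']['small_disc_knob'][0][0]),ray(b['f'],b['p']['small_disc_knob'][1][0])]
print(tri(r))
r+=[ray(grab('scene'),[230.4,190.5]),ray(grab('top'),[241.1,257.8])];print(tri(r))
E
```

```text
[449.05511405 227.68626836  37.54641258]
[450.7343945  224.77106495  27.01471919]
```

```bash
python3 -m handwheel '[{"gripper":60,"travel":[-0.001,0.0012,0.025],"twist":0},{"gripper":60,"travel":[-0.0009,0.0012,0.0255],"twist":0},{"gripper":60,"travel":[0,0,0],"twist":0},{"gripper":30,"travel":[0,0,0],"twist":0},{"gripper":10,"travel":[0,0,0],"twist":0}]' 10
for i in 1 2; do python3 -m handwheel '[{"gripper":5,"travel":[0,0,0],"twist":0},{"gripper":5,"travel":[0,0,0],"twist":0},{"gripper":5,"travel":[0,0,0],"twist":0},{"gripper":5,"travel":[0,0,0],"twist":0}]' 12; done
```

```text
time_s: 3.05
ee_pos: [451.8, 225.5, 215.8]
ee_rot: [179.8, -0.0, 103.7]
force: [0.1, 0.5, 0.4]
gripper_width: 44.1
time_s: 3.38
ee_pos: [451.1, 225.2, 214.9]
ee_rot: [180.0, -0.0, 103.7]
force: [-1.0, -0.7, 2.6]
gripper_width: 17.6
time_s: 3.72
ee_pos: [451.2, 225.2, 214.9]
ee_rot: [180.0, -0.0, 103.7]
force: [-1.0, -0.6, 5.3]
gripper_width: 17.3
```

```bash
python3 -m handwheel '[{"gripper":5,"travel":[0,0,0],"twist":0},{"gripper":5,"travel":[0,0,-0.03],"twist":0},{"gripper":5,"travel":[0,0,-0.04],"twist":0},{"gripper":5,"travel":[0,0,-0.04],"twist":0},{"gripper":5,"travel":[-0.0359,0.0056,0],"twist":0}]' 25
python3 -m handwheel '[{"gripper":5,"travel":[-0.0359,0.0056,0],"twist":0},{"gripper":5,"travel":[-0.0359,0.0056,0],"twist":0},{"gripper":5,"travel":[-0.0359,0.0056,0],"twist":0},{"gripper":5,"travel":[-0.0359,0.0056,0],"twist":0},{"gripper":5,"travel":[-0.0359,0.0056,0],"twist":0}]'
python3 -m handwheel '[{"gripper":5,"travel":[-0.0359,0.0056,0],"twist":0},{"gripper":5,"travel":[-0.0359,0.0056,0],"twist":0},{"gripper":5,"travel":[-0.0359,0.0056,0],"twist":0},{"gripper":5,"travel":[-0.0359,0.0056,0],"twist":0},{"gripper":5,"travel":[0,0,0],"twist":0}]'
python3 look.py w3 dock_seat dock_tongue
```

```text
time_s: 4.13
ee_pos: [466.0, 195.5, 331.4]
ee_rot: [179.1, -0.3, 104.0]
force: [2.3, -0.3, 0.1]
gripper_width: 17.2
time_s: 4.55
ee_pos: [534.9, 22.1, 324.0]
ee_rot: [-180.0, -0.0, 103.7]
force: [0.2, 0.6, -0.9]
gripper_width: 17.6
time_s: 4.97
ee_pos: [592.5, -115.7, 323.7]
ee_rot: [179.9, 0.2, 103.4]
force: [0.4, 0.2, -0.7]
gripper_width: 17.3
[ 591.3 -113.3  323.4] [-1.7999e+02  2.0000e-02  1.0346e+02] [-11.9  24.1  92.9  -0.   62.9 -25.4] 5.0167 [[0.972, 0.225, 0.064, 575.047], [0.233, -0.938, -0.257, -44.728], [0.002, 0.265, -0.964, 303.153], [0.0, 0.0, 0.0, 1.0]]
dock_seat [([260.2, 82.0], 0.89, [559.1, -26.0, 12.0])]
dock_tongue [([229.0, 77.9], 0.96, [537.4, -29.6, 28.0])]
```

View pics/w3.png

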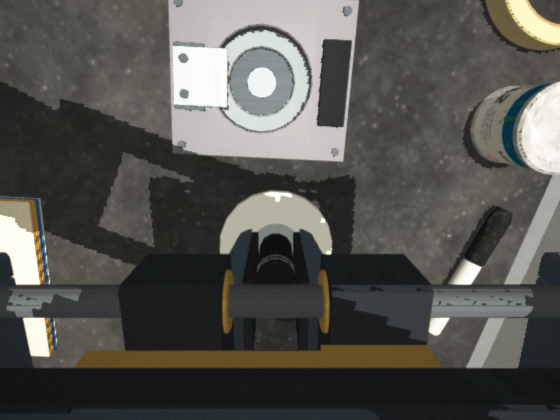

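The wrist view shows the dock with its -y edge from (172,153) to (343,161). The recess centre is near (263,80), and the tongue's free edge is at (228,77), starting at the dock's left edge. The tool can only turn about its own z axis, so I'll tip the disc in the light grip by pressing its rim on the dock's -y edge, then twist it towards the tongue.

```bash
cp look.py look2.py; python3 - <<'E'
from h import *
import pickle
w=pickle.load(open('w3.pkl','rb'))['f']
P={k:atz(ray(w,uv),26).round(1) for k,uv in dict(c1=(172,153),c2=(343,161),c3=(170,10),c4=(357,5),rim=(264,79)).items()}
print(P); d=P['c2']-P['c1'];print(np.linalg.norm(d),np.degrees(np.arctan2(d[1],d[0])))
fs=[w,grab('scene'),grab('top')]
r=[]
for c,t in [(0,0)]: pass
S=[ray(w,(260.2,82)),ray(fs[1],(340.8,248.6)),ray(fs[2],(356.4,204.2))]
T=[ray(w,(229,77.9)),ray(fs[1],(333.8,249.1)),ray(fs[2],(357.6,212.9))]
print('seat',tri(S),tri([S[0],S[2]]),'tongue',tri(T))
# fine check: model overlay
c=np.array([560,-28,0]);a=np.radians(12)
E
python3 - <<'E'
from h import *
import pickle
w=pickle.load(open('w3.pkl','rb'))['f'];im=w['frame'][:,:,::-1].copy()
# Hough/ellipse edge points of the -y block edge
g=cv2.cvtColor(im,cv2.COLOR_BGR2GRAY);pts=[]
for u in range(190,330,10):
    col=g[135:180,u].astype(int);v=135+np.argmin(np.diff(col));pts.append((u,v+.5))
print(pts)
E
```

```text
{'c1': array([505.3, -93.1,  26. ]), 'c2': array([635.2, -68.3,  26. ]), 'c3': array([488.2,   4.6,  26. ]), 'c4': array([614.1,  38.1,  26. ]), 'rim': array([562.1, -24.2,  26. ])}
132.24617196728232 10.808617817789518
seat [560.0890604  -27.38765648  19.63903166] [559.73464467 -26.87652917  24.6954946 ] tongue [539.48145141 -29.29416831  30.53852158]
[(190, np.float64(150.5)), (200, np.float64(154.5)), (210, np.float64(154.5)), (220, np.float64(155.5)), (230, np.float64(155.5)), (240, np.float64(156.5)), (250, np.float64(156.5)), (260, np.float64(157.5)), (270, np.float64(157.5)), (280, np.float64(158.5)), (290, np.float64(158.5)), (300, np.float64(158.5)), (310, np.float64(159.5)), (320, np.float64(159.5))]
```

```bash
python3 - <<'E'
from h import *
import pickle
w=pickle.load(open('w3.pkl','rb'))['f']
s=env.state();z=s['ee_pos'][2]-214.9+26
for x in env.pinpoint('wrist','small_disc_knob'):
    p=atz(ray(w,x['uv']),z);print(x['uv'],x['confidence'],p, R.from_euler('xyz',s['ee_rot'],degrees=True).inv().apply(p-s['ee_pos']))
E
python3 -m handwheel '[{"gripper":5,"travel":[0.01,-0.0135,0.03],"twist":0.044},{"gripper":5,"travel":[0,0,0.03],"twist":0},{"gripper":5,"travel":[0,0,0],"twist":0}]'
```

```text
[275.8, 262.7] 0.58 [ 592.88600122 -116.72900688  135.00834328] [ -7.98908597   1.25802961 188.89109993]
time_s: 5.52
ee_pos: [572.2, -102.0, 259.6]
ee_rot: [-179.4, -0.3, 101.3]
force: [-0.8, 0.5, -1.7]
gripper_width: 17.5
```

```bash
python3 -m handwheel '[{"gripper":5,"travel":[0,0,0],"twist":0},{"gripper":5,"travel":[0,0,0],"twist":0},{"gripper":5,"travel":[0,0,0],"twist":0}]'
python3 look.py w4 small_disc_knob dock_seat dock_tongue; python3 - <<'E'
from h import *
print(env.state()['ee_pos'])
E
```

```text
time_s: 5.77
ee_pos: [576.0, -103.7, 266.3]
ee_rot: [179.8, 0.1, 101.2]
force: [0.7, -0.5, -1.8]
gripper_width: 17.2
[ 575.9 -103.8  266.2] [1.7979e+02 8.0000e-02 1.0120e+02] [-11.3  25.9  99.4   0.   54.5 -22.5] 5.8167 [[0.981, 0.187, 0.055, 561.473], [0.195, -0.947, -0.257, -32.037], [0.004, 0.263, -0.965, 245.964], [0.0, 0.0, 0.0, 1.0]]
small_disc_knob [([276.5, 263.4], 0.76, [582.0, -126.8, 26.0])]
dock_seat [([272.0, 101.1], 0.72, [559.0, -25.5, 12.0])]
dock_tongue [([234.5, 99.4], 0.76, [537.5, -29.3, 28.0])]
[ 575.38900914 -103.97945902  265.37444396]
```

View pics/w4.png

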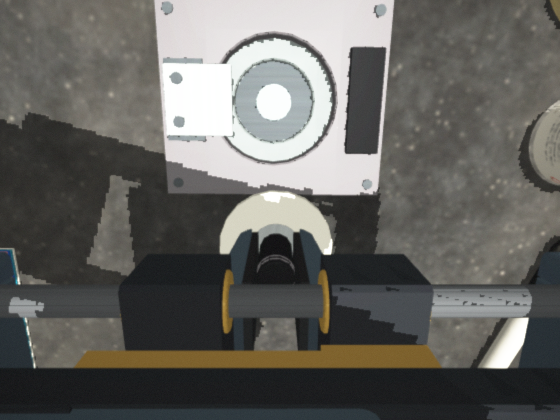

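```bash
python3 - <<'E'
from h import *
import pickle
w=pickle.load(open('w4.pkl','rb'))['f'];a=np.radians(11);Rd=np.array([[np.cos(a),-np.sin(a)],[np.sin(a),np.cos(a)]]);S=np.array([560.5,-25.5])
def dk(uv,z): return (Rd.T@(atz(ray(w,uv),z)[:2]-S)).round(1)
print('tcp',Rd.T@(np.array([575.9,-103.8])-S))
print('disc front',dk((276,191.5),57),'sides',dk((219,240),57),dk((334,240),57),'edge',dk((168,195),26),dk((380,195),26), dk((272,192),26),'rim',dk((276,32),26),dk((276,163),26),dk((217,97),26),dk((336,97),26),'tong',dk((232,65),31),dk((232,136),31),'far',dk((156,0),26),dk((393,0),26))
m=env.trace('wrist','small_disc_knob')[0];print(m['confidence']);ys,xs=np.nonzero(m['pixels']);print(xs.min(),xs.max(),ys.min(),ys.max())
E
```

```text
tcp [  0.17671429 -79.79986699]
disc front [  1.  -47.8] sides [-30.8 -75.7] [ 33.7 -75.5] edge [-66.9 -57.1] [ 66.9 -56.6] [ -1.3 -54.9] rim [ 0.7 37.1] [  1.1 -36.6] [-33.7   2. ] [36.2  2.4] tong [-23.9  19. ] [-25.  -20.1] far [-65.3  52.8] [65.1 53.5]
0.67
220 331 190 283
```

The disc's front edge lies 8 mm over the dock's edge line at 48 mm, and the dock pose checks out: rim, tongue and edges all within about 1 mm. Next I press gently to tip the disc in a light grip.

```bash
python3 -m handwheel '[{"gripper":5,"travel":[-0.0015,0,0.012],"twist":0},{"gripper":5,"travel":[0,0,0.011],"twist":0},{"gripper":5,"travel":[0,0,0],"twist":0},{"gripper":5,"travel":[0,0,0],"twist":0}]' 10
python3 -m handwheel '[{"gripper":5,"travel":[0,0,0.002],"twist":0},{"gripper":5,"travel":[0,0,0.002],"twist":0},{"gripper":5,"travel":[0,0,0.002],"twist":0},{"gripper":5,"travel":[0,0,0.002],"twist":0},{"gripper":5,"travel":[0,0,0.001],"twist":0}]' 10
python3 -m handwheel '[{"gripper":5,"travel":[0,0,0],"twist":0},{"gripper":5,"travel":[0,0,0],"twist":0},{"gripper":5,"travel":[0,0,0],"twist":0}]' 10
python3 look.py w5 small_disc_knob
```

```text
time_s: 6.35
ee_pos: [575.1, -105.3, 240.7]
ee_rot: [-179.9, -0.0, 101.2]
force: [-0.2, -0.7, -1.2]
gripper_width: 18.0
time_s: 6.77
ee_pos: [576.1, -106.7, 234.0]
ee_rot: [179.8, 0.3, 101.2]
force: [-0.6, -6.5, 7.7]
gripper_width: 17.6
time_s: 7.02
ee_pos: [576.1, -106.6, 234.0]
ee_rot: [179.8, 0.2, 101.2]
force: [-0.8, -5.5, 5.4]
gripper_width: 17.4
[ 576.1 -106.6  234. ] [179.8    0.24 101.23] [-11.6  28.1 101.2  -0.2  50.4 -22.7] 7.0667 [[0.981, 0.188, 0.055, 561.525], [0.196, -0.946, -0.259, -34.997], [0.003, 0.265, -0.964, 213.508], [0.0, 0.0, 0.0, 1.0]]
small_disc_knob [([275.3, 266.4], 0.75, [578.8, -118.3, 26.0])]
```

View pics/w5.png

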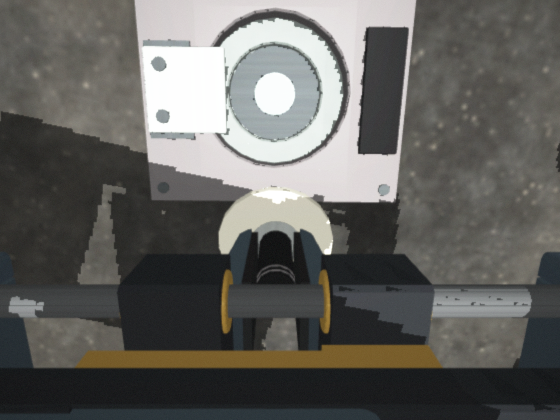

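```bash
cat > tilt.py <<'E'
from h import *
import pickle,sys
# tilt about jaw axis of a disc in the grip: predicted outline of disc's top rim in the wrist picture, ang>0: camera-side edge up
def rim(n,ang,slip=0,k=35,off=0):
    w=pickle.load(open(n+'.pkl','rb'));f=w['f'];p,r=w['tcp'];t=np.radians(np.arange(0,360,2))
    P=np.c_[32*np.cos(t)+off,32*np.sin(t),(k-6-slip)*np.ones_like(t)] # tool axes, from the pivot
    P=R.from_euler('y',ang,degrees=True).apply(P)+[0,0,214.9-k]
    return np.array([proj(f,q) for q in R.from_euler('xyz',r,degrees=True).apply(P)+p])
if __name__=='__main__':
    n=sys.argv[1]
    for a in map(float,sys.argv[2:]):
        for sl in (0,5):
            q=rim(n,a,sl);print(a,sl,'top row',q[:,1].min().round(),'cols',q[:,0].min().round(),q[:,0].max().round())
E
sed -i "s/out={'f':f,/out={'f':f,'tcp':(s['ee_pos'],s['ee_rot']),/" look.py
python3 - <<'E'
import pickle,numpy as np
for n,p,r in(('w4',[575.6,-103.9,265.8],[179.79,.08,101.2]),('w5',[576.1,-106.6,234],[179.8,.24,101.23])):
    w=pickle.load(open(n+'.pkl','rb'));w['tcp']=(np.array(p),np.array(r));pickle.dump(w,open(n+'.pkl','wb'))
E
python3 tilt.py w4 0; python3 tilt.py w5 -10 0 5 10 20
```

```text
0.0 0 top row 192.0 cols 218.0 332.0
0.0 5 top row 194.0 cols 217.0 333.0
-10.0 0 top row 200.0 cols 219.0 333.0
-10.0 5 top row 200.0 cols 218.0 334.0
0.0 0 top row 192.0 cols 219.0 333.0
0.0 5 top row 194.0 cols 218.0 334.0
5.0 0 top row 189.0 cols 219.0 333.0
5.0 5 top row 192.0 cols 218.0 334.0
10.0 0 top row 186.0 cols 219.0 333.0
10.0 5 top row 189.0 cols 217.0 335.0
20.0 0 top row 182.0 cols 218.0 334.0
20.0 5 top row 187.0 cols 217.0 336.0
```

The outline match gives about 10° of tilt with about 3 mm of slip in the grip. Friction at the dock's edge is opposing the tilt. Pulling away from the dock while lowering should help it instead.

```bash

python3 -m handwheel '[{"gripper":5,"travel":[-0.0018,0,0.0015],"twist":0},{"gripper":5,"travel":[-0.0018,0,0.0015],"twist":0},{"gripper":5,"travel":[-0.0018,0,0.0015],"twist":0},{"gripper":5,"travel":[-0.0018,0,0.0015],"twist":0},{"gripper":5,"travel":[-0.0018,0,0.0015],"twist":0}]' 10
python3 -m handwheel '[{"gripper":5,"travel":[0,0,0],"twist":0},{"gripper":5,"travel":[0,0,0],"twist":0},{"gripper":5,"travel":[0,0,0],"twist":0}]' 10
python3 look.py w6 small_disc_knob|head -2; python3 tilt.py w6 10 15 20 25
python3 - <<'E'
from h import *
m=env.trace('wrist','small_disc_knob')[0];ys,xs=np.nonzero(m['pixels']);print(m['confidence'],xs.min(),xs.max(),ys.min(),ys.max())
E
```

```text
time_s: 7.53
ee_pos: [577.1, -114.0, 224.5]
ee_rot: [-180.0, -0.1, 101.2]
force: [0.8, 0.7, 2.2]
gripper_width: 17.3
time_s: 7.78
ee_pos: [577.0, -114.1, 224.4]
ee_rot: [-180.0, -0.0, 101.2]
force: [0.6, 0.3, 0.2]
gripper_width: 17.6
[ 577.  -114.1  224.5] [-1.7998e+02 -2.0000e-02  1.0118e+02] [-12.3  28.9 101.4   0.   49.7 -23.5] 7.8333 [[0.981, 0.188, 0.05, 562.391], [0.195, -0.947, -0.256, -42.35], [-0.0, 0.261, -0.965, 204.223], [0.0, 0.0, 0.0, 1.0]]
small_disc_knob [([274.8, 265.4], 0.75, [577.5, -120.2, 26.0])]
10.0 0 top row 186.0 cols 219.0 333.0
10.0 5 top row 190.0 cols 217.0 335.0
15.0 0 top row 184.0 cols 218.0 334.0
15.0 5 top row 188.0 cols 217.0 335.0
20.0 0 top row 182.0 cols 218.0 334.0
20.0 5 top row 187.0 cols 216.0 336.0
25.0 0 top row 181.0 cols 217.0 335.0
25.0 5 top row 187.0 cols 216.0 336.0
0.57 218 333 182 283
```

```bash

python3 -m handwheel '[{"gripper":5,"travel":[0,0,-0.02],"twist":0},{"gripper":5,"travel":[0,0,-0.025],"twist":0},{"gripper":5,"travel":[0,0,-0.025],"twist":0},{"gripper":5,"travel":[0,0,0],"twist":0.1},{"gripper":5,"travel":[0,0,0],"twist":0.1}]' 25
for i in 1 2; do python3 -m handwheel '[{"gripper":5,"travel":[0,0,0],"twist":0.106},{"gripper":5,"travel":[0,0,0],"twist":0.106},{"gripper":5,"travel":[0,0,0],"twist":0.106},{"gripper":5,"travel":[0,0,0],"twist":0.106},{"gripper":5,"travel":[0,0,0],"twist":0.106}]'; done
python3 -m handwheel '[{"gripper":5,"travel":[0,0,0],"twist":0.106},{"gripper":5,"travel":[0,0,0],"twist":0.106},{"gripper":5,"travel":[0,0,0],"twist":0.102},{"gripper":5,"travel":[0,0,0],"twist":0},{"gripper":5,"travel":[0,0,0],"twist":0}]'
python3 look.py w7 small_disc_knob|head -2; python3 tilt.py w7 10 15 20 25
python3 - <<'E'
from h import *
m=env.trace('wrist','small_disc_knob')[0];ys,xs=np.nonzero(m['pixels']);print(m['confidence'],xs.min(),xs.max(),ys.min(),ys.max())
f=grab('scene','s7'); s=env.state();p=s['ee_pos']-[0,0,185];u,v=proj(f,p).astype(int);print(u,v)
im=cv2.imread('pics/s7.png');a=im[max(0,v-75):v+75,max(0,u-100):u+100];b=cv2.imread('pics/w7.png')[60:360,80:480]
cv2.imwrite('pics/s7c.png',np.vstack([cv2.resize(a,(400,300),interpolation=3),b]))
E
```

```text
time_s: 8.35
ee_pos: [577.0, -114.0, 296.1]
ee_rot: [179.9, 0.0, 89.5]
force: [-0.2, -0.3, -1.6]
gripper_width: 17.2
time_s: 8.77
ee_pos: [576.5, -113.9, 294.0]
ee_rot: [-179.9, 0.0, 59.1]
force: [-0.5, -0.2, -2.4]
gripper_width: 17.1
time_s: 9.18
ee_pos: [576.5, -113.9, 294.0]
ee_rot: [-179.9, 0.1, 28.7]
force: [1.1, -0.6, -0.9]
gripper_width: 17.3
time_s: 9.6
ee_pos: [576.7, -114.0, 294.2]
ee_rot: [-179.9, 0.1, 11.1]
force: [-0.1, -0.0, -1.1]
gripper_width: 17.5
[ 576.7 -114.   294.3] [-1.7996e+02  8.0000e-02  1.1140e+01] [-12.3  24.5  97.    0.   58.6  66.6] 9.65 [[0.194, -0.946, -0.259, 648.701], [-0.981, -0.188, -0.05, -100.379], [-0.002, 0.263, -0.965, 273.867], [0.0, 0.0, 0.0, 1.0]]
small_disc_knob [([276.8, 264.0], 0.8, [541.0, -122.4, 26.0])]
10.0 0 top row 186.0 cols 217.0 332.0
10.0 5 top row 189.0 cols 216.0 333.0
15.0 0 top row 183.0 cols 217.0 332.0
15.0 5 top row 188.0 cols 215.0 334.0
20.0 0 top row 182.0 cols 216.0 333.0
20.0 5 top row 187.0 cols 215.0 334.0
25.0 0 top row 181.0 cols 216.0 333.0
25.0 5 top row 187.0 cols 214.0 335.0
0.8 218 333 182 283
387 239
```

View pics/s7c.png

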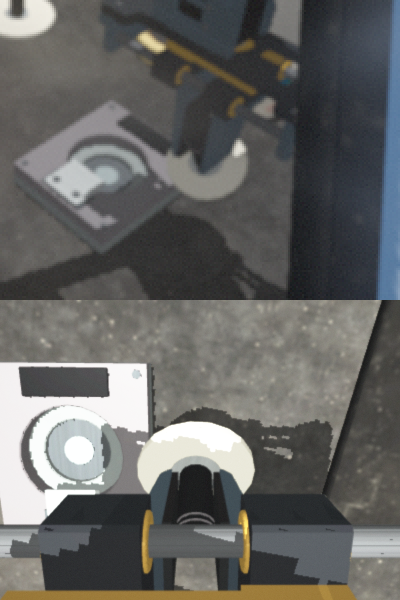

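```bash
cat > fit.py <<'E'
from tilt import *
from scipy.optimize import least_squares
# fit tilt, slip along knob, offset along pad to the disc's visible outline (wrist image, white pixels above the fingers)
def top(n,p,cols):
    a,sl,off,dy=p
    h=np.vstack([rim(n,a,sl,k=35,off=off),rim(n,a,sl+(-6),k=35,off=off)])
    h=h+[dy,0]; hull=cv2.convexHull(h.astype(np.float32))[:,0]
    m=np.zeros((420*4,560*4),np.uint8);cv2.fillConvexPoly(m,np.round(hull*4).astype(np.int32),1)
    M=m[:, (cols*4+2)];return np.where(M.any(0),M.argmax(0)/4.-.5,300)
n=sys.argv[1];im=pickle.load(open(n+'.pkl','rb'))['f']['frame'].astype(int)
w=((im.min(2)>135)&(im[:,:,0]-im[:,:,2]>8)).astype(np.uint8) if len(sys.argv)<3 else (im.min(2)>int(sys.argv[2])).astype(np.uint8)
w[:178]=0;w[262:]=0;w[:,:205]=0;w[:,345:]=0
k,l,st,_=cv2.connectedComponentsWithStats(w);i=1+st[1:,4].argmax();w=l==i
cols=np.arange(223,330,4);ob=w[:,cols].argmax(0).astype(float);print(ob.astype(int),st[i])
L=[(r,np.nonzero(w[r])[0].min(),np.nonzero(w[r])[0].max()) for r in(215,230,245,255)];print(L)
from itertools import product
res=[]
for sl,off in product((0,2,4,6),(-2,0,2)):
    for a in range(-4,32,2):
        e=top(n,(a,sl,off,0),cols)-ob;e-=0;res.append((np.sqrt(np.mean(np.clip(e,-8,8)**2)).round(2),a,sl,off))
print([tuple(map(float,x)) for x in sorted(res)[:10]])
E
python3 fit.py w4; python3 fit.py w7
```

```text
[227 218 213 208 204 201 199 196 194 193 192 191 190 191 191 191 191 193
 194 196 198 201 203 207 211 217 223] [ 220  190  112   65 3481]
[205 201 196 202 203 200 201 201 199 196 197 197 198 199 199 204 207 212
 209 210 211 211 207 193 196 200 206] [ 217  192  118   62 3293]Traceback (most recent call last):
  File "fit.py", line 15, in <module>
    L=[(r,np.nonzero(w[r])[0].min(),np.nonzero(w[r])[0].max()) for r in(215,230,245,255)];print(L)
          ~~~~~~~~~~~~~~~~~~~~~~~^^
    return umr_minimum(a, axis, None, out, keepdims, initial, where)
ValueError: zero-size array to reduction operation minimum which has no identity
Traceback (most recent call last):
  File "fit.py", line 15, in <module>
    L=[(r,np.nonzero(w[r])[0].min(),np.nonzero(w[r])[0].max()) for r in(215,230,245,255)];print(L)
          ~~~~~~~~~~~~~~~~~~~~~~~^^
ValueError: zero-size array to reduction operation minimum which has no identity
```

```bash
python3 - <<'E'
s=open('fit.py').read()
a=s.index("im=pickle");b=s.index("from itertools")
s=s[:a]+'''
if n=='w4': im=pickle.load(open(n+'.pkl','rb'))['f']['frame'].astype(int);w=(im.min(2)>135)&(im[:,:,0]-im[:,:,2]>8);w[:178]=0
else: w=env.trace('wrist','small_disc_knob')[0]['pixels']
cols=np.arange(223,330,4);ob=w[:,cols].argmax(0).astype(float);print(ob.astype(int))
'''+s[b:]
open('fit.py','w').write(s)
E
python3 fit.py w4; python3 fit.py w7
```

```text
[227 218 213 208 204 201 199 196 194 193 192 191 190 191 191 191 191 193
 194 196 198 201 203 207 211 217 223]
[(1.1, -2.0, 0.0, 0.0), (1.17, 2.0, 0.0, -2.0), (1.32, -2.0, 2.0, 0.0), (1.33, -4.0, 6.0, 2.0), (1.34, 0.0, 4.0, 0.0), (1.37, 0.0, 6.0, 0.0), (1.42, -4.0, 4.0, 2.0), (1.43, 2.0, 2.0, -2.0), (1.45, 4.0, 4.0, -2.0), (1.56, 0.0, 2.0, 0.0)]
[208 202 199 194 192 190 187 185 184 183 183 182 182 183 183 183 183 184
 185 186 187 188 191 193 196 199 207]
[(1.39, 22.0, 4.0, -2.0), (1.5, 20.0, 6.0, 0.0), (1.51, 18.0, 6.0, 0.0), (1.58, 28.0, 6.0, -2.0), (1.62, 26.0, 6.0, -2.0), (1.63, 24.0, 4.0, -2.0), (1.64, 16.0, 4.0, 0.0), (1.69, 18.0, 2.0, -2.0), (1.74, 20.0, 2.0, -2.0), (1.77, 20.0, 4.0, -2.0)]
```

The outline fit gives a tilt of about 20° with the knob axis tipped the right way, and about 4 mm of slip along the knob. I'm moving over the recess and stopping with the low edge just above the tongue's level, to check before entry.

```bash

python3 -m handwheel '[{"gripper":5,"travel":[0.0004,-0.03,0],"twist":0},{"gripper":5,"travel":[0.0003,-0.03,0],"twist":0},{"gripper":5,"travel":[0.0003,-0.03,0],"twist":0},{"gripper":5,"travel":[0,0,0.02],"twist":0},{"gripper":5,"travel":[0,0,0.018],"twist":0}]'
python3 -m handwheel '[{"gripper":5,"travel":[0,0,0],"twist":0},{"gripper":5,"travel":[0,0,0],"twist":0},{"gripper":5,"travel":[0,0,0],"twist":0}]'
python3 look.py w8 small_disc_knob dock_tongue dock_seat; python3 fit.py w8
python3 - <<'E'
from h import *
f=grab('scene','s8'); s=env.state();u,v=proj(f,s['ee_pos']-[0,0,200]).astype(int);print(s['ee_pos'])
a=cv2.imread('pics/s8.png')[v-60:v+60,u-80:u+80];b=cv2.imread('pics/w8.png')[60:360,80:480]
g=grab('top','t8');u,v=proj(g,s['ee_pos']-[0,0,200]).astype(int);c=cv2.imread('pics/t8.png')[v-60:v+60,u-80:u+80]
cv2.imwrite('pics/s8c.png',np.hstack([cv2.resize(a,(400,300),interpolation=3),b]))
E
```

```text
time_s: 10.27
ee_pos: [560.9, -24.0, 257.4]
ee_rot: [180.0, -0.2, 11.2]
force: [-0.7, -0.5, -1.9]
gripper_width: 17.3
time_s: 10.52
ee_pos: [561.3, -25.9, 257.5]
ee_rot: [180.0, -0.1, 11.0]
force: [0.2, -0.0, -1.5]
gripper_width: 17.3
[561.5 -26.  257.8] [ 1.7997e+02 -1.2000e-01  1.0970e+01] [ -3.8  24.7 103.    0.   52.1  75.2] 10.5667 [[0.191, -0.948, -0.256, 633.497], [-0.982, -0.185, -0.049, -12.501], [-0.0, 0.261, -0.965, 237.396], [0.0, 0.0, 0.0, 1.0]]
small_disc_knob [([277.5, 266.5], 0.84, [540.7, -31.9, 26.0])]
dock_tongue []
dock_seat []
[206 201 196 193 192 190 188 186 184 183 183 182 181 182 182 182 182 183
 184 186 187 188 191 193 196 200 205]
[(1.09, 24.0, 4.0, -2.0), (1.12, 20.0, 6.0, 0.0), (1.15, 22.0, 4.0, -2.0), (1.2, 28.0, 6.0, -2.0), (1.27, 30.0, 6.0, -2.0), (1.35, 18.0, 6.0, 0.0), (1.38, 20.0, 2.0, -2.0), (1.38, 22.0, 6.0, 0.0), (1.44, 26.0, 6.0, -2.0), (1.47, 16.0, 4.0, 0.0)]
[561.03856682 -25.892085   257.35616259]
```

View pics/s8c.png

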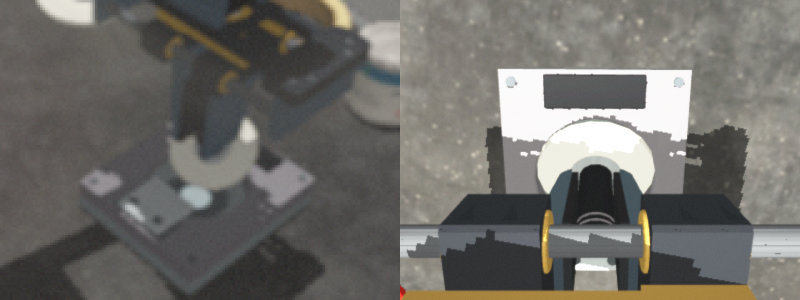

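The disc is clearly tipped towards the tongue at about 20–22°. In the scene crop its low edge sits over the recess, just clear of the tongue's free edge. Next: straight down, then slide under the tongue.

```bash

python3 -m handwheel '[{"gripper":5,"travel":[0.001,0,0.0085],"twist":0},{"gripper":5,"travel":[0,0,0.0085],"twist":0},{"gripper":5,"travel":[0,0,0.004],"twist":0},{"gripper":5,"travel":[0,0,0.002],"twist":0},{"gripper":5,"travel":[0,0,0],"twist":0}]'
python3 -m handwheel '[{"gripper":5,"travel":[0,0,0],"twist":0},{"gripper":5,"travel":[0,0,0],"twist":0}]'
python3 look.py w9 small_disc_knob|head -1; python3 fit.py w9
```

```text
time_s: 11.28
ee_pos: [561.6, -25.4, 232.7]
ee_rot: [-180.0, 0.1, 11.0]
force: [0.0, -0.2, -1.6]
gripper_width: 17.4
time_s: 11.45
ee_pos: [562.0, -25.4, 233.9]
ee_rot: [180.0, -0.0, 11.0]
force: [0.4, 1.2, -1.1]
gripper_width: 17.3
[562.  -25.4 234. ] [ 1.800e+02 -3.000e-02  1.099e+01] [ -3.8  26.4 104.4   0.   49.2  75.2] 11.5 [[0.191, -0.947, -0.257, 634.141], [-0.981, -0.185, -0.049, -12.04], [-0.001, 0.261, -0.965, 213.684], [0.0, 0.0, 0.0, 1.0]]
[207 201 197 193 191 190 188 186 185 184 183 182 182 182 182 182 182 183
 184 186 187 188 191 194 196 200 206]
[(1.18, 24.0, 4.0, -2.0), (1.19, 20.0, 6.0, 0.0), (1.28, 22.0, 4.0, -2.0), (1.39, 28.0, 6.0, -2.0), (1.43, 30.0, 6.0, -2.0), (1.44, 22.0, 6.0, 0.0), (1.45, 20.0, 2.0, -2.0), (1.54, 16.0, 4.0, 0.0), (1.54, 18.0, 6.0, 0.0), (1.61, 26.0, 6.0, -2.0)]
```

```bash

python3 -m handwheel '[{"gripper":5,"travel":[-0.003,0,0],"twist":0},{"gripper":5,"travel":[-0.003,0,0],"twist":0},{"gripper":5,"travel":[-0.003,0,0],"twist":0},{"gripper":5,"travel":[-0.003,0,0],"twist":0},{"gripper":5,"travel":[0,0,0],"twist":0}]'
python3 -m handwheel '[{"gripper":5,"travel":[0,0,0],"twist":0},{"gripper":5,"travel":[0,0,0],"twist":0}]'
python3 look.py w10 small_disc_knob|head -1; python3 fit.py w10
python3 - <<'E'
from h import *
f=grab('scene','s10'); s=env.state();u,v=proj(f,s['ee_pos']-[0,0,200]).astype(int);print(s['ee_pos'])
a=cv2.imread('pics/s10.png')[v-50:v+50,u-67:u+67];b=cv2.imread('pics/w10.png')[60:360,80:480]
cv2.imwrite('pics/s10c.png',np.hstack([cv2.resize(a,(400,300),interpolation=3),b]))
E
```

```text
time_s: 12.02
ee_pos: [550.4, -27.7, 234.4]
ee_rot: [180.0, -0.2, 11.0]
force: [2.7, 1.3, 0.2]
gripper_width: 17.2
time_s: 12.18
ee_pos: [550.6, -27.7, 234.3]
ee_rot: [180.0, -0.1, 11.0]
force: [2.6, 1.1, 1.2]
gripper_width: 17.1
[550.6 -27.7 234.3] [ 1.7998e+02 -1.2000e-01  1.0990e+01] [ -4.1  25.5 105.9   0.   48.4  74.9] 12.2333 [[0.191, -0.948, -0.255, 622.809], [-0.982, -0.185, -0.049, -14.308], [-0.0, 0.26, -0.966, 214.267], [0.0, 0.0, 0.0, 1.0]]
[0 0 0 0 0 0 0 0 0 0 0 0 0 0 0 0 0 0 0 0 0 0 0 0 0 0 0]
[(8.0, -4.0, 0.0, -2.0), (8.0, -4.0, 0.0, 0.0), (8.0, -4.0, 0.0, 2.0), (8.0, -4.0, 2.0, -2.0), (8.0, -4.0, 2.0, 0.0), (8.0, -4.0, 2.0, 2.0), (8.0, -4.0, 4.0, -2.0), (8.0, -4.0, 4.0, 0.0), (8.0, -4.0, 4.0, 2.0), (8.0, -4.0, 6.0, -2.0)]
[550.64277835 -27.7259164  234.22416375]
```

View pics/s10c.png

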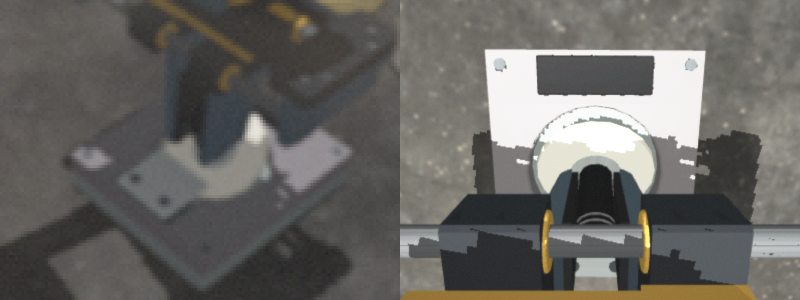

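The tongue now covers the disc's -x edge in both views. Next I lower along the arc with a light grip so the disc levels in the recess.

```bash

python3 -m handwheel '[{"gripper":5,"travel":[0,0,0],"twist":0},{"gripper":5,"travel":[0.0024,0,0.002],"twist":0},{"gripper":5,"travel":[0.0024,0,0.002],"twist":0},{"gripper":5,"travel":[0.0024,0,0.0022],"twist":0},{"gripper":5,"travel":[0,0,0],"twist":0}]' 4
python3 -m handwheel '[{"gripper":5,"travel":[0.0022,0,0.0024],"twist":0},{"gripper":5,"travel":[0.002,0,0.0024],"twist":0},{"gripper":5,"travel":[0,0,0],"twist":0},{"gripper":5,"travel":[0,0,0],"twist":0}]' 4
python3 look.py w11 small_disc_knob|head -1; python3 fit.py w11
```

```text
time_s: 12.8
ee_pos: [557.5, -26.2, 227.1]
ee_rot: [-180.0, 0.0, 11.0]
force: [1.7, 1.5, 3.6]
gripper_width: 17.7
time_s: 13.13
ee_pos: [560.7, -25.5, 222.1]
ee_rot: [-180.0, 0.1, 11.0]
force: [-0.2, 1.3, 1.1]
gripper_width: 18.1
[560.7 -25.5 222.2] [-1.7996e+02  1.2000e-01  1.0990e+01] [ -3.8  27.2 105.2   0.   47.8  75.2] 13.1833 [[0.192, -0.947, -0.259, 632.823], [-0.981, -0.185, -0.049, -12.121], [-0.001, 0.264, -0.964, 201.782], [0.0, 0.0, 0.0, 1.0]]
[215 210 205 201 199 196 194 192 191 190 189 189 188 188 188 188 189 190
 191 193 194 195 198 201 204 208 214]
[(1.37, 14.0, 6.0, -2.0), (1.44, 12.0, 6.0, -2.0), (1.65, 10.0, 4.0, -2.0), (1.67, 12.0, 4.0, -2.0), (1.68, 8.0, 6.0, 0.0), (1.85, 6.0, 6.0, 0.0), (1.86, 10.0, 2.0, -2.0), (1.91, 2.0, 6.0, 2.0), (1.91, 6.0, 4.0, 0.0), (2.02, 16.0, 6.0, -2.0)]
```

```bash

python3 -m handwheel '[{"gripper":5,"travel":[0.0005,0,0.0015],"twist":0},{"gripper":5,"travel":[0.0005,0,0.0015],"twist":0},{"gripper":5,"travel":[0,0,0.0015],"twist":0},{"gripper":5,"travel":[0,0,0],"twist":0},{"gripper":5,"travel":[0,0,0],"twist":0}]' 3
python3 look.py w12 small_disc_knob|head -1; python3 fit.py w12
```

```text
time_s: 13.7
ee_pos: [562.2, -25.2, 218.1]
ee_rot: [-180.0, -0.0, 11.0]
force: [0.2, 1.5, 2.4]
gripper_width: 17.8
[562.3 -25.2 218.1] [-179.98    0.     10.98] [ -3.7  27.6 105.2   0.   47.2  75.2] 13.75 [[0.191, -0.947, -0.257, 634.374], [-0.982, -0.185, -0.049, -11.838], [-0.001, 0.262, -0.965, 197.89], [0.0, 0.0, 0.0, 1.0]]
[219 214 210 206 203 201 198 197 196 195 195 194 194 194 194 194 194 195
 196 198 200 201 203 206 209 213 218]
[(2.11, 6.0, 6.0, -2.0), (2.26, 4.0, 6.0, -2.0), (2.31, 4.0, 4.0, -2.0), (2.32, 0.0, 6.0, 0.0), (2.5, -4.0, 6.0, 2.0), (2.56, 0.0, 4.0, 0.0), (2.57, 2.0, 2.0, -2.0), (2.64, 2.0, 4.0, -2.0), (2.68, 2.0, 0.0, -2.0), (2.68, 2.0, 6.0, 0.0)]
```

Nearly level now. I'm opening the fingers, rising and checking the seat.

```bash

python3 -m handwheel '[{"gripper":22,"travel":[0,0,0],"twist":0},{"gripper":26,"travel":[0,0,0],"twist":0},{"gripper":32,"travel":[0,0,0],"twist":0},{"gripper":40,"travel":[0,0,0],"twist":0},{"gripper":40,"travel":[0,0,0],"twist":0}]' 5
python3 -m handwheel '[{"gripper":40,"travel":[0,0,-0.015],"twist":0},{"gripper":40,"travel":[0,0,-0.025],"twist":0},{"gripper":40,"travel":[0,0,-0.03],"twist":0},{"gripper":40,"travel":[0,0,-0.03],"twist":0},{"gripper":40,"travel":[-0.02,0,-0.02],"twist":0}]'
python3 -m handwheel '[{"gripper":40,"travel":[-0.03,0,0],"twist":0},{"gripper":40,"travel":[-0.03,0,0],"twist":0},{"gripper":40,"travel":[0,0,0],"twist":0},{"gripper":40,"travel":[0,0,0],"twist":0}]'
python3 look.py w13 small_disc_knob dock_tongue
python3 - <<'E'
from h import *
f=grab('scene','s13');u,v=proj(f,[560.5,-25.5,20]).astype(int)
a=cv2.imread('pics/s13.png')[v-50:v+50,u-67:u+67];b=cv2.imread('pics/w13.png')[0:300,80:480]
cv2.imwrite('pics/s13c.png',np.hstack([cv2.resize(a,(400,300),interpolation=3),b]))
E
```

```text
time_s: 14.27
ee_pos: [562.3, -25.6, 218.2]
ee_rot: [180.0, -0.0, 11.0]
force: [-0.3, -0.4, 0.8]
gripper_width: 36.3
time_s: 14.68
ee_pos: [545.3, -29.0, 341.0]
ee_rot: [179.9, -0.4, 11.0]
force: [-0.3, 0.2, -0.1]
gripper_width: 36.8
time_s: 15.02
ee_pos: [482.5, -40.8, 338.4]
ee_rot: [-180.0, -0.0, 10.9]
force: [-0.8, -0.4, -0.5]
gripper_width: 36.5
[483.7 -40.7 338.5] [ 1.7999e+02 -8.0000e-02  1.0960e+01] [ -6.2  13.5 106.9   0.   59.6  72.9] 15.0667 [[0.191, -0.947, -0.257, 554.639], [-0.982, -0.184, -0.049, -27.429], [-0.001, 0.262, -0.965, 318.252], [0.0, 0.0, 0.0, 1.0]]
small_disc_knob [([275.6, 104.6], 0.82, [560.8, -26.2, 26.0]), ([72.1, 243.0], 0.75, [413.6, 125.5, 26.0])]
dock_tongue [([276.9, 136.9], 0.74, [536.7, -32.0, 28.0]), ([273.9, 106.7], 0.42, [559.0, -25.2, 28.0])]
```

View pics/s13c.png

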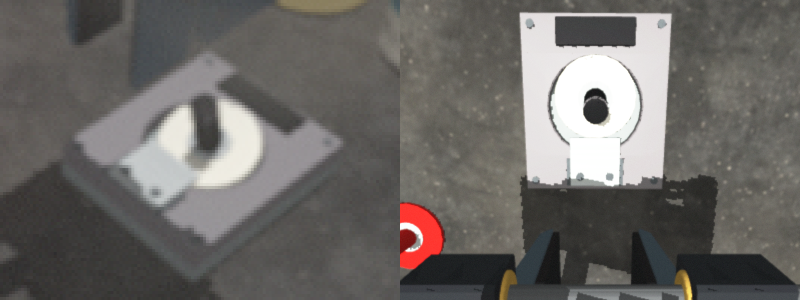

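The tongue covers the disc's edge, but the knob still leans towards -x: its base is at crop (595,97) and its top at (597,108). From nearly overhead that points to a residual tilt, so I'm quantifying it.

```bash
python3 - <<'E'
from h import *
import pickle
from scipy.optimize import least_squares
w=pickle.load(open('w13.pkl','rb'))['f'];a=np.radians(11);S=np.array([560.5,-25.5,12])
Rz=R.from_euler('z',11,degrees=True)
D=lambda x,y,z: proj(w,Rz.apply([x,y,z])+S)
print('rim +x',D(37,0,14),'y',D(0,37,14),D(0,-37,14),'ledge+x',D(37,0,0),'level disc +x top',D(32,0,6),D(37,0,6),'tongue',D(-24,0,19))
print('level sides',D(0,32,6),D(0,-32,6),'knob top',D(0,0,46),'base',D(0,0,6))
im=w['frame'];g=im[40:150,220:335].astype(int)
hsv=(g.min(2)>200);print()
cv2.imwrite('pics/z13.png',cv2.resize(im[40:150,210:345][:,:,::-1],None,fx=5.5,fy=5.5,interpolation=cv2.INTER_CUBIC))
for r in env.trace('wrist','small_disc_knob')[:2]:
    ys,xs=np.nonzero(r['pixels']);print(r['confidence'],xs.min(),xs.max(),ys.min(),ys.max())
for t in (0,4,8,12):
    q=R.from_euler('y',-t,degrees=True) # knob leaning to -x
    for c in (0,4):
        e=[D(*(q.apply([x,y,z])+[c,0,32*np.sin(np.radians(t))])) for x,y,z in((32,0,6),(0,0,6),(0,0,46),(0,32,6),(0,-32,6))]
        print(t,c,np.round(e,0).tolist())
E
```

```text
rim +x [274.6076269   53.94826177] y [227.52191976 104.80524798] [321.75867378 104.79766616] ledge+x [274.65580109  56.74911419] level disc +x top [274.63937393  62.46243852] [274.63572739  55.58202736] tongue [274.63602321 136.34627976]
level sides [235.00609768 105.0210375 ] [314.3245282  105.01469288] knob top [274.51354124 103.80192652] base [274.66192784 105.01786546]

0.69 235 314 55 137
0.66 52 124 201 267
0 0 [[275.0, 62.0], [275.0, 105.0], [275.0, 104.0], [235.0, 105.0], [314.0, 105.0]]
0 4 [[275.0, 57.0], [275.0, 100.0], [275.0, 98.0], [235.0, 100.0], [314.0, 100.0]]
4 0 [[275.0, 62.0], [275.0, 106.0], [275.0, 109.0], [235.0, 106.0], [315.0, 106.0]]
4 4 [[275.0, 57.0], [275.0, 100.0], [275.0, 103.0], [235.0, 100.0], [315.0, 100.0]]
8 0 [[275.0, 62.0], [275.0, 106.0], [275.0, 113.0], [234.0, 106.0], [315.0, 106.0]]
8 4 [[275.0, 57.0], [275.0, 101.0], [274.0, 107.0], [234.0, 101.0], [315.0, 101.0]]
12 0 [[275.0, 63.0], [275.0, 106.0], [274.0, 118.0], [234.0, 106.0], [315.0, 106.0]]
12 4 [[275.0, 57.0], [275.0, 101.0], [274.0, 112.0], [234.0, 101.0], [315.0, 101.0]]
```

View pics/z13.png

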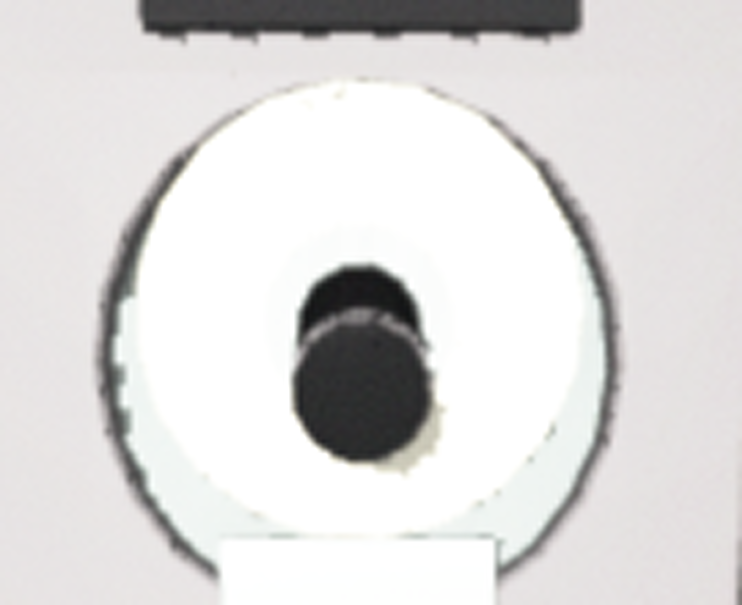

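The disc is still tipped about 12°. Its +x edge rests on the recess rim, because I levelled it about 6 mm too far to +x. I'll re-grip the knob, slide it towards the tongue, then level again.

```bash

python3 -m handwheel '[{"gripper":40,"travel":[0.04,0,0],"twist":0},{"gripper":40,"travel":[0.04,0,0],"twist":0},{"gripper":40,"travel":[0,0,0],"twist":0},{"gripper":40,"travel":[0,0,0.035],"twist":0},{"gripper":40,"travel":[0,0,0.035],"twist":0}]'
python3 -m handwheel '[{"gripper":40,"travel":[0,0,0.03],"twist":0},{"gripper":40,"travel":[0,0,0.011],"twist":0},{"gripper":40,"travel":[0,0,0],"twist":0},{"gripper":40,"travel":[0,0,0],"twist":0}]'
python3 -m handwheel '[{"gripper":25,"travel":[0,0,0],"twist":0},{"gripper":5,"travel":[0,0,0],"twist":0},{"gripper":5,"travel":[0,0,0],"twist":0},{"gripper":5,"travel":[0,0,0],"twist":0},{"gripper":5,"travel":[0,0,0],"twist":0}]' 8
python3 -m handwheel '[{"gripper":5,"travel":[-0.002,0,0],"twist":0},{"gripper":5,"travel":[-0.002,0,0],"twist":0},{"gripper":5,"travel":[-0.002,0,0],"twist":0},{"gripper":5,"travel":[-0.002,0,0],"twist":0},{"gripper":5,"travel":[0,0,0],"twist":0}]' 8
```

```text
time_s: 15.68
ee_pos: [564.3, -25.1, 268.6]
ee_rot: [179.9, -0.3, 11.0]
force: [-0.1, -1.0, -0.4]
gripper_width: 36.9
time_s: 16.02
ee_pos: [563.0, -25.3, 227.5]
ee_rot: [-180.0, -0.0, 11.0]
force: [0.1, -0.4, 0.4]
gripper_width: 36.6
time_s: 16.43
ee_pos: [562.7, -25.2, 228.8]
ee_rot: [180.0, -0.2, 11.0]
force: [-0.9, 1.7, 6.8]
gripper_width: 17.9
time_s: 16.85
ee_pos: [555.8, -26.5, 229.1]
ee_rot: [180.0, -0.4, 10.9]
force: [3.2, 3.6, 5.8]
gripper_width: 17.8
```

```bash

python3 -m handwheel '[{"gripper":5,"travel":[0.001,0,0.0012],"twist":0},{"gripper":5,"travel":[0.001,0,0.0014],"twist":0},{"gripper":5,"travel":[0.001,0,0.0016],"twist":0},{"gripper":5,"travel":[0.001,0,0.0018],"twist":0},{"gripper":5,"travel":[0.0005,0,0.002],"twist":0}]' 3
python3 -m handwheel '[{"gripper":5,"travel":[0,0,0.002],"twist":0},{"gripper":5,"travel":[0,0,0],"twist":0},{"gripper":5,"travel":[0,0,0],"twist":0}]' 3
python3 -m handwheel '[{"gripper":22,"travel":[0,0,0],"twist":0},{"gripper":26,"travel":[0,0,0],"twist":0},{"gripper":32,"travel":[0,0,0],"twist":0},{"gripper":40,"travel":[0,0,0],"twist":0},{"gripper":40,"travel":[0,0,0],"twist":0}]' 5
python3 -m handwheel '[{"gripper":40,"travel":[0,0,-0.015],"twist":0},{"gripper":40,"travel":[0,0,-0.025],"twist":0},{"gripper":40,"travel":[0,0,-0.03],"twist":0},{"gripper":40,"travel":[0,0,-0.03],"twist":0},{"gripper":40,"travel":[-0.02,0,-0.02],"twist":0}]'
python3 -m handwheel '[{"gripper":40,"travel":[-0.03,0,0],"twist":0},{"gripper":40,"travel":[-0.025,0,0],"twist":0},{"gripper":40,"travel":[0,0,0],"twist":0},{"gripper":40,"travel":[0,0,0],"twist":0}]'
python3 look.py w14 small_disc_knob
python3 - <<'E'
from h import *
import pickle
w=pickle.load(open('w14.pkl','rb'))['f'];S=np.array([560.5,-25.5,12]);Rz=R.from_euler('z',11,degrees=True)
D=lambda x,y,z: proj(w,Rz.apply([x,y,z])+S)
r=env.trace('wrist','small_disc_knob')[0];ys,xs=np.nonzero(r['pixels']);print(r['confidence'],xs.min(),xs.max(),ys.min(),ys.max())
print('pred',D(32,0,6),D(0,32,6),D(0,-32,6),'knob top/base',D(0,0,46),D(0,0,6),'tongue',D(-24,0,19))
u,v=D(0,0,6).astype(int);im=w['frame'];g=im.max(2);m=(g<90).astype(np.uint8);m[:v-25]=0;m[v+25:]=0;m[:,:u-16]=0;m[:,u+16:]=0
k,l,st,c=cv2.connectedComponentsWithStats(m);print(st[1:],c[1:])
a=im[v-60:v+50,u-68:u+67][:,:,::-1]
f=grab('scene','s14');p=proj(f,[560.5,-25.5,20]).astype(int);b=cv2.imread('pics/s14.png')[p[1]-50:p[1]+50,p[0]-50:p[0]+50]
cv2.imwrite('pics/z14.png',np.hstack([cv2.resize(a,(490,400),interpolation=2),cv2.resize(b,(300,400),interpolation=2)]))
E
```

```text
time_s: 17.27
ee_pos: [558.5, -26.0, 218.9]
ee_rot: [-180.0, 0.1, 11.0]
force: [-1.0, 2.0, 3.8]
gripper_width: 17.6
time_s: 17.52
ee_pos: [558.6, -26.0, 216.7]
ee_rot: [-180.0, 0.1, 11.0]
force: [-1.2, 2.3, 2.6]
gripper_width: 17.8
time_s: 17.93
ee_pos: [558.7, -26.2, 217.0]
ee_rot: [-180.0, 0.0, 11.0]
force: [-0.2, -0.8, 1.1]
gripper_width: 36.2
time_s: 18.35
ee_pos: [541.8, -29.6, 339.8]
ee_rot: [179.9, -0.4, 11.0]
force: [0.9, -0.2, -0.3]
gripper_width: 36.6
time_s: 18.68
ee_pos: [484.2, -40.5, 337.3]
ee_rot: [-180.0, -0.0, 11.0]
force: [0.9, 0.1, 0.2]
gripper_width: 36.5
[485.3 -40.4 337.3] [ 1.7999e+02 -6.0000e-02  1.0970e+01] [ -6.1  13.7 106.8   0.   59.5  72.9] 18.7333 [[0.191, -0.947, -0.257, 556.347], [-0.982, -0.184, -0.049, -27.111], [-0.001, 0.262, -0.965, 317.111], [0.0, 0.0, 0.0, 1.0]]
small_disc_knob [([277.1, 108.7], 0.67, [559.6, -27.6, 26.0]), ([71.1, 245.6], 0.61, [413.2, 126.0, 26.0])]
0.83 235 315 56 139
pred [274.63920449  64.61727099] [234.91272978 107.20639184] [314.41110918 107.20739139] knob top/base [274.50676318 106.33175789] [274.65844154 107.20689157] tongue [274.62913355 138.65784952]
[[264  91  24  35 632]] [[275.31170886 109.09968354]]
```

The knob blob is 35 px tall and 24 px wide, so the disc is still tipped about 12°. Its low edge sits near x = -25, so it has probably dropped into the 50 mm bore and caught on the bore wall. I'll re-grip firmly, lift a few mm, slide under the tongue and then lower.

```bash

python3 -m handwheel '[{"gripper":40,"travel":[0.039,0,0],"twist":0},{"gripper":40,"travel":[0.039,0,0],"twist":0},{"gripper":40,"travel":[0,0,0],"twist":0},{"gripper":40,"travel":[0,0,0.035],"twist":0},{"gripper":40,"travel":[0,0,0.035],"twist":0}]'
python3 -m handwheel '[{"gripper":40,"travel":[0,0,0.03],"twist":0},{"gripper":40,"travel":[0,0,0.01],"twist":0},{"gripper":40,"travel":[0,0,0],"twist":0},{"gripper":40,"travel":[0,0,0],"twist":0}]'
python3 -m handwheel '[{"gripper":25,"travel":[0,0,0],"twist":0},{"gripper":5,"travel":[0,0,0],"twist":0},{"gripper":5,"travel":[0,0,0],"twist":0},{"gripper":5,"travel":[0,0,0],"twist":0},{"gripper":5,"travel":[0,0,0],"twist":0}]' 20
python3 -m handwheel '[{"gripper":5,"travel":[0,0,-0.002],"twist":0},{"gripper":5,"travel":[0,0,-0.003],"twist":0},{"gripper":5,"travel":[0,0,0],"twist":0},{"gripper":5,"travel":[0,0,0],"twist":0}]' 25
python3 look.py w15 small_disc_knob |head -1; python3 fit.py w15
python3 -m handwheel '[{"gripper":5,"travel":[-0.002,0,0],"twist":0},{"gripper":5,"travel":[-0.002,0,0],"twist":0},{"gripper":5,"travel":[-0.0025,0,0],"twist":0},{"gripper":5,"travel":[-0.0025,0,0],"twist":0},{"gripper":5,"travel":[0,0,0],"twist":0}]' 25
python3 look.py w16 small_disc_knob |head -1; python3 fit.py w16
```

```text
time_s: 19.3
ee_pos: [563.9, -25.2, 267.5]
ee_rot: [179.9, -0.3, 11.0]
force: [-0.2, -0.4, -0.6]
gripper_width: 36.8
time_s: 19.63
ee_pos: [562.6, -25.4, 227.5]
ee_rot: [-180.0, -0.0, 11.0]
force: [0.4, -0.3, -0.4]
gripper_width: 36.6
time_s: 20.05
ee_pos: [562.2, -25.3, 228.8]
ee_rot: [180.0, -0.2, 11.0]
force: [-0.9, 1.4, 6.4]
gripper_width: 17.4
time_s: 20.38
ee_pos: [561.6, -25.6, 232.2]
ee_rot: [180.0, 0.0, 11.0]
force: [0.1, 0.1, -2.1]
gripper_width: 17.4
[561.5 -25.6 232. ] [-1.800e+02  5.000e-02  1.099e+01] [ -3.8  26.5 104.5  -0.   49.   75.2] 20.4333 [[0.192, -0.947, -0.258, 633.645], [-0.981, -0.185, -0.05, -12.18], [-0.001, 0.263, -0.965, 211.905], [0.0, 0.0, 0.0, 1.0]]
[0 0 0 0 0 0 0 0 0 0 0 0 0 0 0 0 0 0 0 0 0 0 0 0 0 0 0]
[(8.0, -4.0, 0.0, -2.0), (8.0, -4.0, 0.0, 0.0), (8.0, -4.0, 0.0, 2.0), (8.0, -4.0, 2.0, -2.0), (8.0, -4.0, 2.0, 0.0), (8.0, -4.0, 2.0, 2.0), (8.0, -4.0, 4.0, -2.0), (8.0, -4.0, 4.0, 0.0), (8.0, -4.0, 4.0, 2.0), (8.0, -4.0, 6.0, -2.0)]
time_s: 20.95
ee_pos: [552.3, -27.3, 232.1]
ee_rot: [-180.0, 0.1, 11.0]
force: [-0.5, 0.0, -1.4]
gripper_width: 17.3
[552.6 -27.2 232.3] [-1.7999e+02  1.0000e-02  1.0980e+01] [ -4.   25.9 105.7   0.   48.4  75. ] 21.0 [[0.191, -0.947, -0.258, 624.365], [-0.982, -0.185, -0.049, -13.874], [-0.001, 0.263, -0.965, 211.882], [0.0, 0.0, 0.0, 1.0]]
[0 0 0 0 0 0 0 0 0 0 0 0 0 0 0 0 0 0 0 0 0 0 0 0 0 0 0]
[(8.0, -4.0, 0.0, -2.0), (8.0, -4.0, 0.0, 0.0), (8.0, -4.0, 0.0, 2.0), (8.0, -4.0, 2.0, -2.0), (8.0, -4.0, 2.0, 0.0), (8.0, -4.0, 2.0, 2.0), (8.0, -4.0, 4.0, -2.0), (8.0, -4.0, 4.0, 0.0), (8.0, -4.0, 4.0, 2.0), (8.0, -4.0, 6.0, -2.0)]
```

```bash

python3 -m handwheel '[{"gripper":5,"travel":[0,0,0.0015],"twist":0},{"gripper":5,"travel":[0,0,0.0015],"twist":0},{"gripper":5,"travel":[0.0005,0,0.0015],"twist":0},{"gripper":5,"travel":[0.001,0,0.0015],"twist":0},{"gripper":5,"travel":[0.001,0,0.0015],"twist":0}]' 5
python3 -m handwheel '[{"gripper":5,"travel":[0.001,0,0.0015],"twist":0},{"gripper":5,"travel":[0.001,0,0.0015],"twist":0},{"gripper":5,"travel":[0,0,0.001],"twist":0},{"gripper":5,"travel":[0,0,0.001],"twist":0},{"gripper":5,"travel":[0,0,0],"twist":0}]' 4
python3 look.py w17 small_disc_knob; python3 - <<'E'
from h import *
for r in env.trace('wrist','small_disc_knob'):
    ys,xs=np.nonzero(r['pixels']);print(r['confidence'],xs.min(),xs.max(),ys.min(),ys.max(),[int(r['pixels'][:,c].argmax()) for c in range(223,330,8)])
E
```

```text
time_s: 21.52
ee_pos: [556.3, -26.7, 225.4]
ee_rot: [180.0, -0.2, 11.0]
force: [2.4, 0.5, 2.8]
gripper_width: 17.9
time_s: 21.93
ee_pos: [557.2, -26.4, 219.6]
ee_rot: [-180.0, 0.0, 11.0]
force: [1.5, -0.2, 3.3]
gripper_width: 17.5
[557.1 -26.4 219.6] [-1.8e+02  5.0e-02  1.1e+01] [ -3.9  27.1 105.8  -0.   47.1  75.1] 21.9833 [[0.192, -0.947, -0.258, 629.252], [-0.981, -0.185, -0.05, -13.009], [-0.001, 0.263, -0.965, 199.297], [0.0, 0.0, 0.0, 1.0]]
small_disc_knob [([276.9, 274.2], 0.79, [548.4, -29.5, 26.0])]
0.89 218 333 198 284 [232, 218, 209, 204, 201, 199, 198, 198, 198, 200, 204, 210, 216, 227]
```

```bash
cat > absf.py <<'E'
from h import *
import pickle,sys
n=sys.argv[1];w=pickle.load(open(n+'.pkl','rb'))['f'];S=np.array([560.5,-25.5,12]);Rz=R.from_euler('z',11,degrees=True)
P=env.trace('wrist','small_disc_knob')[0]['pixels'];cols=np.arange(227,326,4) if len(sys.argv)<3 else np.arange(240,311,3);ob=P[:,cols].argmax(0)
t=np.radians(np.arange(0,360,3));res=[]
for th in range(-4,24,2):
  for c in range(-5,9):
    for dy in (0,2):
      q=np.r_[np.c_[32*np.cos(t),32*np.sin(t),6+0*t],np.c_[32*np.cos(t),32*np.sin(t),0*t]]
      q=R.from_euler('y',-th,degrees=True).apply(q)+[c,dy-1,32*np.sin(np.radians(abs(th)))]
      h=cv2.convexHull(np.array([proj(w,x) for x in Rz.apply(q)+S],np.float32))
      m=np.zeros((1680,2240),np.uint8);cv2.fillConvexPoly(m,np.round(h*4).astype(np.int32),1)
      e=m[:,cols*4+2].argmax(0)/4-.5-ob;res.append((round(float(np.sqrt(np.mean(np.clip(e,-8,8)**2))),2),th,c,dy-1))
print(sorted(res)[:10])
E
python3 absf.py w17
```

```text
[(0.93, 6, -5, -1), (1.31, 10, -4, -1), (1.42, 8, -5, -1), (1.43, 4, -5, -1), (1.48, 8, -4, -1), (1.61, 12, -3, -1), (1.8, 14, -3, -1), (1.86, 16, -2, -1), (2.0, 12, -4, -1), (2.1, 18, -1, -1)]
```

The disc is now well under the tongue (centre around x = -5, tilt around 6°), so its +x edge is inside the rim. I'll press a little more, release, back off and verify.

```bash

python3 -m handwheel '[{"gripper":5,"travel":[0.001,0,0.001],"twist":0},{"gripper":5,"travel":[0.001,0,0.001],"twist":0},{"gripper":5,"travel":[0,0,0],"twist":0}]' 3
python3 -m handwheel '[{"gripper":22,"travel":[0,0,0],"twist":0},{"gripper":26,"travel":[0,0,0],"twist":0},{"gripper":32,"travel":[0,0,0],"twist":0},{"gripper":40,"travel":[0,0,0],"twist":0},{"gripper":40,"travel":[0,0,0],"twist":0}]' 5
python3 -m handwheel '[{"gripper":40,"travel":[0,0,-0.015],"twist":0},{"gripper":40,"travel":[0,0,-0.025],"twist":0},{"gripper":40,"travel":[0,0,-0.03],"twist":0},{"gripper":40,"travel":[0,0,-0.03],"twist":0},{"gripper":40,"travel":[-0.02,0,-0.02],"twist":0}]'
python3 -m handwheel '[{"gripper":40,"travel":[-0.03,0,0],"twist":0},{"gripper":40,"travel":[-0.025,0,0],"twist":0},{"gripper":40,"travel":[0,0,0],"twist":0},{"gripper":40,"travel":[0,0,0],"twist":0}]'
python3 look.py w18 small_disc_knob
python3 absf.py w18 1
python3 - <<'E'
from h import *
import pickle
w=pickle.load(open('w18.pkl','rb'))['f'];S=np.array([560.5,-25.5,12]);Rz=R.from_euler('z',11,degrees=True)
D=lambda x,y,z: proj(w,Rz.apply([x,y,z])+S)
r=env.trace('wrist','small_disc_knob')[0];ys,xs=np.nonzero(r['pixels']);print(r['confidence'],xs.min(),xs.max(),ys.min(),ys.max())
print('pred',D(32,0,6),D(0,32,6),D(0,-32,6),'knob top/base',D(0,0,46),D(0,0,6),'tongue',D(-24,0,19))
u,v=D(0,0,6).astype(int);im=w['frame'];g=im.max(2);m=(g<90).astype(np.uint8);m[:v-25]=0;m[v+25:]=0;m[:,:u-16]=0;m[:,u+16:]=0
k,l,st,c=cv2.connectedComponentsWithStats(m);print(st[1:],c[1:])
a=im[v-60:v+50,u-68:u+67][:,:,::-1]
f=grab('scene','s18');p=proj(f,[560.5,-25.5,20]).astype(int);b=cv2.imread('pics/s18.png')[p[1]-50:p[1]+50,p[0]-38:p[0]+37]
cv2.imwrite('pics/z18.png',np.hstack([cv2.resize(a,(490,400),interpolation=2),cv2.resize(b,(300,400),interpolation=2)]))
E
```

```text
time_s: 22.38
ee_pos: [558.8, -26.1, 217.2]
ee_rot: [-180.0, 0.1, 11.0]
force: [-0.8, -2.5, 2.4]
gripper_width: 18.0
time_s: 22.8
ee_pos: [559.3, -25.8, 217.6]
ee_rot: [-180.0, 0.0, 11.0]
force: [-0.1, -0.3, -0.7]
gripper_width: 35.9
time_s: 23.22
ee_pos: [542.3, -29.5, 340.7]
ee_rot: [179.9, -0.4, 11.0]
force: [1.1, 0.3, 1.3]
gripper_width: 36.4
time_s: 23.55
ee_pos: [484.7, -40.3, 338.1]
ee_rot: [-180.0, -0.0, 11.0]
force: [0.3, -0.0, 0.2]
gripper_width: 36.5
[485.8 -40.3 338.1] [ 1.7999e+02 -9.0000e-02  1.0970e+01] [ -6.1  13.7 106.7   0.   59.6  72.9] 23.6 [[0.191, -0.948, -0.257, 556.878], [-0.982, -0.184, -0.049, -26.972], [-0.001, 0.261, -0.965, 317.959], [0.0, 0.0, 0.0, 1.0]]
small_disc_knob [([275.9, 119.4], 0.62, [552.2, -28.1, 26.0]), ([71.4, 244.5], 0.58, [414.6, 126.4, 26.0])]
[(8.0, -4, -5, -1), (8.0, -4, -5, 1), (8.0, -4, -4, -1), (8.0, -4, -4, 1), (8.0, -4, -3, -1), (8.0, -4, -3, 1), (8.0, -4, -2, -1), (8.0, -4, -2, 1), (8.0, -4, -1, -1), (8.0, -4, -1, 1)]
0.86 53 124 205 270
pred [274.65919471  65.7370835 ] [235.07008587 108.14173656] [314.29095356 108.14369099] knob top/base [274.53332025 107.38263317] [274.67738017 108.1427137 ] tongue [274.64946219 139.49413301]
[[264 104  24  25 450]] [[275.54       116.01555556]]
```

View pics/z18.png

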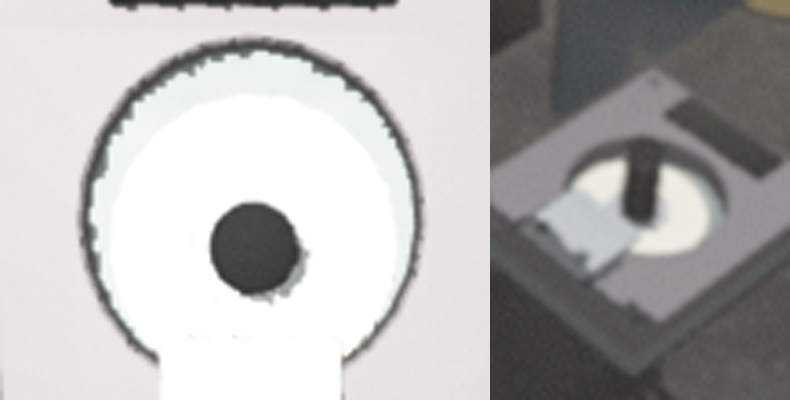

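```bash
python3 - <<'E'
from h import *
import pickle
w=pickle.load(open('w18.pkl','rb'))['f'];S=np.array([560.5,-25.5,12]);Rz=R.from_euler('z',11,degrees=True)
f=w;print('c=-5: ',[proj(w,Rz.apply(p)+S).round(1) for p in([27,0,6],[-5,32,6],[-5,-32,6],[-5,0,46])])
g=grab('top')
for c,fr in(('top',g),('scene',grab('scene'))):
    x=[y for y in env.pinpoint(c,'large_disc_knob')];print(c,[(np.round(y['uv']),y['confidence']) for y in x])
    print([(np.round(y['uv'],1),round(y['confidence'],2)) for y in env.pinpoint(c,'small_disc_knob')],'pred level',proj(fr,Rz.apply([-5,0,26])+S))
E
```

```text
c=-5:  [array([274.7,  72.5]), array([235.3, 114.5]), array([314.1, 114.5]), array([274.5, 114.8])]
top [(array([233., 178.]), 0.79)]
[(array([192.7, 260.5]), 0.97), (array([355.2, 206.7]), 0.86), (array([289.7, 273.4]), 0.82)] pred level [357.35441832 204.95098957]
scene [(array([292., 162.]), 0.6)]
[(array([232. , 225.1]), 0.92), (array([340.9, 240.9]), 0.86), (array([207.5, 165.4]), 0.64)] pred level [339.22592646 241.9323333 ]
```

The last picture shows the disc lying flat. It is round and lies inside the recess, with the knob upright and centred at crop (254,248). The ledge shows on the +x side and the tongue overlaps the -x edge. The gripper is clear, so I'm handing in.

```bash
python3 -c "
from workcell import env
print(env.job_done(), env.state()['time_s'])"
```

```text
the job is handed in; nothing more can be done
the job is handed in; nothing more can be done
```

The smaller disc is lying flat in the dock's recess, knob up, with its -x edge under the tongue. I handed the job in at about 24 s with the gripper clear.

**How it was done:** The tool can only turn about its own vertical axis. I tipped the disc by pressing its rim on the dock's -y edge in a light grip, then twisted it so the knob leaned towards the tongue. It went under the tongue tipped about 20–22°, by outline fit.

**What went wrong on the way:**
- **First levelling:** it was about 6 mm too far to +x and left the disc tipped about 12° on the recess rim.
- **Second try:** this failed too, probably because the disc's low edge had caught in the inner bore.
- **Third try:** lifting the disc a few mm first, then sliding it under the tongue and levelling, worked.

**Last checks:**
- **Seating:** in the wrist picture the knob shows as a round 24 × 25 px blob with no lean. The disc sits about 5–6 mm to -x of centre, against the tongue side. The scene and top cameras agree with this to about 2 px.
- **Other discs:** the larger disc and the red and purple look-alikes were found within a few pixels of their first positions.
- **Failed check:** my automatic outline fit on that last picture gave no result because the network picked the red look-alike first, so the "flat" finding rests on the knob and the picture.

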